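Nudge a sample puck into its holder and swing the clip over it

ROBOT

A 6-joint arm with a two-finger parallel gripper is mounted at the origin on a cart in front of the work surface, level with it; the furniture and walls round the work are solid. World frame = base frame: x ahead of the robot, y to its left, z up, the work surface at z = 0. Lengths are in m, angles in degrees, forces in N, time in s.
With the tool pointing down it reaches from about 0.4 to 0.825 m from the base axis. Payload 7 kg.
Tool frame: the origin (TCP) lies midway between the tips of the shut fingers; the grasp point (between the pads) lies 19 mm behind it; x points along the fingers, z is the direction in which the jaws open and shut, and the axes are right-handed (so a half turn about x gives the same grasp; the last joint's range is limited). The gripper opens to 88 mm and grips with 3 to 60 N. Pads are 19 mm wide; open, the fingers measure 130 mm over their backs; the gripper's body (78 mm by 193 mm) begins 47 mm behind the grasp point.
Start: joints at [-51.56, 20.546, 0.682, 0, -70.136, -16.507], TCP at [0.252, -0.626, 0.227] pointing down, gripper open.
Joint ranges: [-176.03, 176.03], [-82.01, 121.73], [-58.28, 71.71], [-173.87, 95.51], [-174.79, -0.11], [-173.66, 173.66]. Speed limits (degrees/s): [136.94, 136.94, 172.46, 180, 180, 180].

INTERFACE

Orientations are given as [roll, pitch, yaw] about the fixed x, y, z axes, in that order (R = Rz(yaw) Ry(pitch) Rx(roll)).
In Python, from plant import get_state, capture, close_job gives the robot as it stands.
- The arm moves only by the tool play_rows, never from a script. Its argument "series" is one flat list of numbers, 4 for each row, row after row: the shift along the tool's x, y, z in m, then the turn about the tool's x in rad. In form: [tx, ty, tz, spin, tx, ty, tz, spin, ...]. A call has exactly 5 rows; each row shifts and turns the commanded pose from where the row before left it, along the tool's axes as they then stand; what a row does not reach is not made up. A row lasts 1/12 s, in which the tool goes at most 41.7 mm and 7.16 degrees, less where a joint would pass 70% of its speed; a pose out of reach is approached as far as the arm can. A call is refused whole if a number of a shift passes 0.0417 or a number of a turn 0.125, either way. A call with a gripper value outside its range is refused whole. "jaw" is the opening in per cent of the stroke, from 0 (shut) to 100 (fully open), set as the call begins (left out, the last holds). The fingers move at their own pace and stop on an object; "squeeze" is the grip in N (left out, the last holds). Time passes only in rows, so rows that do not move let the fingers close, or fill a call up. It gives the time, the measured TCP pose, the force and the opening at its end, in the units of the state.
- get_state(): the state, without advancing time (a new reading comes with each control period).
- capture(name): name is "side" or "top"; returns a dict with "img" (400x640x3 uint8, blue, green, red), "K" (3x3 intrinsics, pixels), "world_from_camera" (4x4, takes a point from camera to world coordinates). Camera axes: x right, y down, z forward; pixel columns grow to the right and rows downward; lengths in m; the calibration is good to about 2 mm. A picture is of the moment at which its call begins. There is no depth.
- close_job(): hands the job in, once; it reports no verdict.
The state is a dict: "time_s": time; "joints": joint angles; "qd": joint speeds; "joint_torque": joint torques, N m; "tcp_pos": TCP position; "eef_rot": TCP orientation; "contact_force": force on the tool from outside, world axes, zero at the start; "moment": the same for the moment, N m; "gripper_width": finger opening in m.
Only numpy, scipy, OpenCV 4.12 (cv2) and the standard library are available. Lean on these libraries where they do the work, as an engineer would, in place of code of your own. Each camera call takes 0.05 s, during which the arm holds its last target.

TASK

Using only the outside of the fingers, push the loose metal puck across the top of the sample holder until it drops into the round recess and sits flat and flush, then push the swing clip by its post round to its stop so that it covers the puck. Push gently: never pinch the puck between the fingers or lift it, and leave the vials and fixture plates round the holder where they are. Finish with the hand clear.

Things in the scene. Friction and masses are not known exactly. Their poses are not given: they have to be found in the camera images.
- holder: sample holder: flat grey metal plate fixed to the worktop, 130 (its x) x 200 (its y) x 20 mm high, open flat top with no border. Origin: centre of its underside; z up. Its round recess is centred at x 0, y -30 mm; the clip pivots at x 0, y -80 mm; the puck starts on the half towards +y. Its heading varies by up to half a radian either way
- puck: loose steel disc, 40 mm across, 8 mm thick, about 50 to 105 g, lying flat on the holder's top. Origin: centre of its underside; z up along its axis
- recess (a point): centre of the recess's flat black floor. The recess is 44 mm across and 8 mm deep (floor 12 mm, rim 20 mm above the worktop), with a 1.5 mm bevel at the rim; a seated puck is flush with the holder's top. Axes as the holder's
- clip (a joint): angle (rad) of the swing clip. 0 = shut against its stop, the arm along the holder's +y across the recess; it grows to 1.9 as the arm turns counterclockwise seen from above, towards the holder's -x. It starts open at 1.2 to 1.8 and stays where it is left (about 1 N at the post moves it)
- pivot (a point): pivot axis (vertical) of the clip, a flat steel arm 14 mm wide, 4 mm thick, 63 mm long from the pivot to its round end, turning level 4 mm above the holder's top (underside 24, top 28 mm over the worktop); an unseated puck does not fit under it. The point is at the underside's height, fixed on the holder. Axes as the holder's
- clip_post (a point): centre of the top of the clip's upright finger post, black, 9 mm across, 48 mm from the pivot along the arm; it stands 20 mm above the arm, its top is 48 mm above the worktop
- cap_vial_1: bystander: loose vial with a blue cap, 27 mm across, 56 mm high, beyond the holder. Origin: centre of its underside
- cap_vial_2: bystander: a second such vial, 27 mm across, 56 mm high, beyond the holder. Origin: centre of its underside
- pin_plate_a: bystander: loose pale fixture plate with upright steel pins, 56 x 64 x 54 mm high, beyond the holder. Origin: centre of its underside
- plate_lo: bystander: loose flat pale fixture plate with four holes, 50 x 52 x 11 mm, past the holder's +y end. Origin: centre of its underside
Not all that is in view belongs to the job. Leave any red look-alike of the puck alone.

How it is judged:
By the outcome, as a careful person would: the job done as asked, in the order asked, and still so for the second after the job is handed in, with the robot touching nothing.
It also fails if it takes over 54 s, if anything falls off the work surface, if the arm or the gripper's body presses on something with over 40 N, if the wrist force passes 120 N, or if a joint passes its speed limit or range.

## Working session

There is one attempt and no reset: what is moved stays moved. The work goes in short steps, Python scripts to look and compute and a tool call to move; the robot and the scene stay as the last step left them, time stands still between calls to the robot, and variables do not carry over. Pictures are saved under pics/ and viewed, and the job is handed in when it is done.

Besides the shell and the picture viewer there is one more tool, called after ">>>" by a JSON object that holds its "name" and its "arguments". play_rows: Moves the arm, as the interface text tells. Its arguments: {"type":"object","properties":{"series":{"type":"array","items":{"type":"number"}},"jaw":{"type":"number"},"squeeze":{"type":"number"}},"required":["series"]}

```bash
mkdir -p pics; python3 - <<'E'
from plant import *
import cv2,numpy as np
np.set_printoptions(precision=4,suppress=True)
print(get_state())
for n in("side","top"):
    c=capture(n);cv2.imwrite(f"pics/{n}0.png",c["img"]);np.savez(n+"_cal.npz",K=c["K"],T=c["world_from_camera"]);print(n,c["K"],c["world_from_camera"])
E
```

```text
{'time_s': 0.0, 'joints': array([-51.5595,  20.5904,   0.6329,  -0.0189, -70.1373, -16.5075]), 'qd': array([ 0.1258, -0.0545,  0.0121, -0.022 , -0.0603,  0.0632]), 'joint_torque': array([ -0.0004, -58.2725,  29.3045,   6.9974,   0.0068,  -0.0002]), 'tcp_pos': array([ 0.2519, -0.6257,  0.2256]), 'eef_rot': array([  5.9038,  89.9036, 117.8303]), 'contact_force': array([0.1655, 0.0088, 0.7165]), 'moment': array([ 0.0399, -0.0014, -0.0259]), 'gripper_width': 0.08764007986143454}
side [[513.4724   0.     319.9374]
 [  0.     513.4724 190.2898]
 [  0.       0.       1.    ]] [[-0.3393  0.6809 -0.649   1.1751]
 [ 0.9406  0.2531 -0.2262  0.4417]
 [ 0.0103 -0.6873 -0.7263  0.7238]
 [ 0.      0.      0.      1.    ]]
top [[498.2546   0.     315.8007]
 [  0.     498.2546 202.6309]
 [  0.       0.       1.    ]] [[ 0.0289 -0.9949  0.0964  0.5132]
 [-0.9993 -0.0266  0.0255  0.2161]
 [-0.0228 -0.0971 -0.995   1.0251]
 [ 0.      0.      0.      1.    ]]
```

```bash
ls -la
```

```text
total 20
drwxr-xr-x  3 agent agent 4096 Dec  7 15:00 .
drwxr-xr-x 23 root  root  4096 Dec  7 15:00 ..
drwxr-xr-x  2 agent agent 4096 Dec  7 15:00 pics
-rw-r--r--  1 agent agent  690 Dec  7 15:00 side_cal.npz
-rw-r--r--  1 agent agent  690 Dec  7 15:00 top_cal.npz
```

View pics/top0.png

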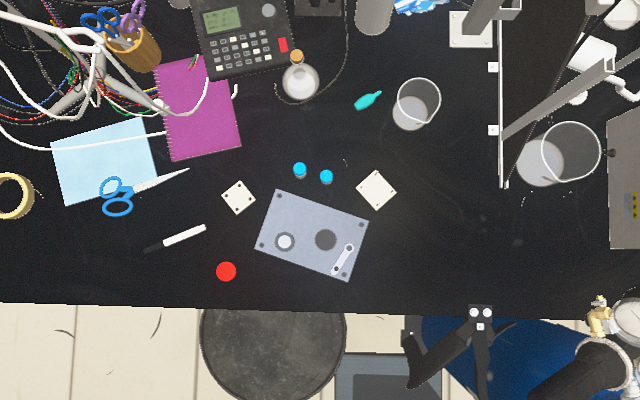

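View pics/side0.png

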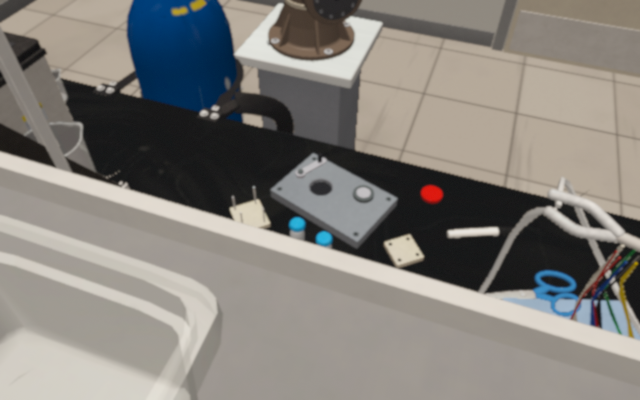

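The top view shows the holder as a grey plate at about (312,235), the puck at (285,242), the recess at (325,240) and the open clip at (342,260). The red disc at (226,271) is the look-alike. I'll enlarge the crop to confirm.

```bash
python3 - <<'E'
import cv2
a=cv2.imread("pics/top0.png")[175:295,240:385];cv2.imwrite("pics/top0c.png",cv2.resize(a,None,fx=5,fy=5,interpolation=cv2.INTER_CUBIC)[:600])
a=cv2.imread("pics/side0.png")[145:250,260:405];cv2.imwrite("pics/side0c.png",cv2.resize(a,None,fx=5,fy=5,interpolation=cv2.INTER_CUBIC))
E
```

```text
(no output)
```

View pics/top0c.png

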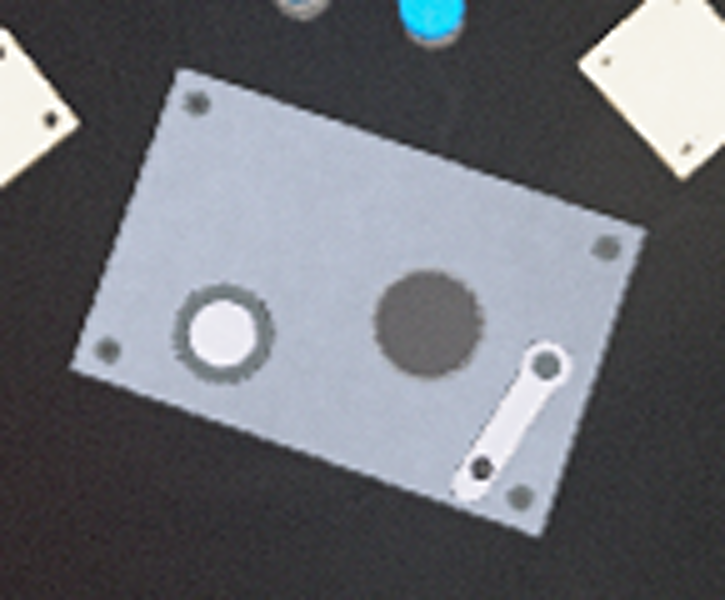

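View pics/side0c.png

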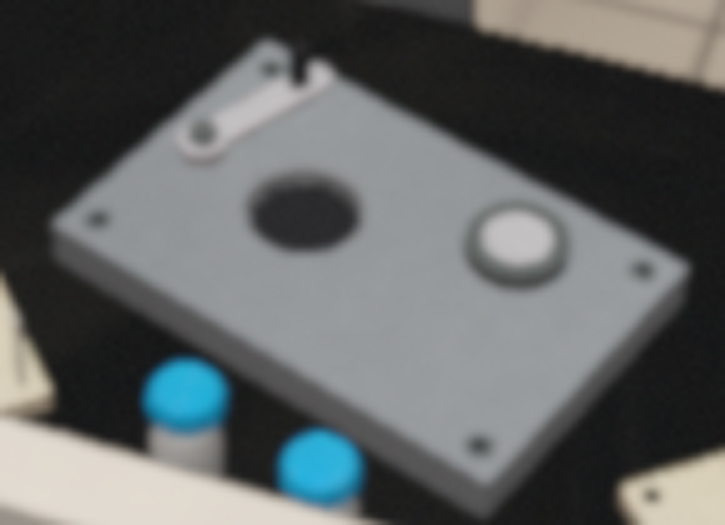

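```bash
cat > h.py <<'E'
import numpy as np,cv2
from scipy.optimize import least_squares
np.set_printoptions(precision=4,suppress=True)
def bp(n,uv,z):
    d=np.load(n+"_cal.npz");K,T=d["K"],d["T"]
    r=T[:3,:3]@np.linalg.inv(K)@np.array([uv[0],uv[1],1.]);return (T[:3,3]+r*(z-T[2,3])/r[2])[:2]
def crop(uv,x0,y0,s=5): return ((uv[0]+.5)/s-.5+x0,(uv[1]+.5)/s-.5+y0)
def W(p,h): # holder xy -> world
    c,s=np.cos(h[2]),np.sin(h[2]);return np.array([h[0]+c*p[0]-s*p[1],h[1]+s*p[0]+c*p[1]])
def H(p,h):
    c,s=np.cos(h[2]),np.sin(h[2]);d=np.array(p)-h[:2];return np.array([c*d[0]+s*d[1],-s*d[0]+c*d[1]])
E
python3 - <<'E'
from h import *
# holder +y toward puck (image left = +y world), +x = up
t=lambda uv,z:bp("top",crop(uv,240,175),z)
s=lambda uv,z:bp("side",crop(uv,260,145),z)
mod=[(.065,.1),(.065,-.1),(-.065,-.1),(-.065,.1)]
for nm,f,px,rec,pk,pv,po in (("top",t,[(178,68),(648,230),(541,537),(70,369)],(428,324),(223,334),(546,364),(482,467)),
  ("side",s,[(488,492),(52,226),(268,38),(692,268)],(305,212),(517,238),(202,134),(298,47))):
    P=[f(u,.02) for u in px]
    r=least_squares(lambda h:np.concatenate([W(m,h)-p for m,p in zip(mod,P)]),[.45,.2,0])
    h=r.x;print(nm,"holder",h,np.degrees(h[2]),"res mm",r.fun.reshape(-1,2)*1e3)
    print(" sizes",[np.linalg.norm(P[i]-P[i-1]) for i in range(4)])
    print(" recess W",f(rec,.02),"fit",W((0,-.03),h)," puck",f(pk,.028),H(f(pk,.028),h)," pivot H",H(f(pv,.028),h)," post W",f(po,.048),"H",H(f(po,.048),h))
for n,uv,z in (("v1",(300,169),.056),("v2",(326.5,176.5),.056),("pl",(376,189),.011),("lo",(238,197),.011)): print(n,bp("top",uv,z),H(bp("top",uv,z),h))
E
```

```text
top holder [ 0.5458  0.2492 -0.3091] -17.709098589201727 res mm [[ 0.1828 -0.7698]
 [ 0.1591  0.9172]
 [ 0.0248  0.181 ]
 [-0.3667 -0.3283]]
 sizes [np.float64(0.12934241171630148), np.float64(0.20160054868523172), np.float64(0.13009805116924672), np.float64(0.20060438801210334)]
 recess W [0.5368 0.2208] fit [0.5366 0.2206]  puck [0.5303 0.3026] [-0.031   0.0462]  pivot H [ 0.0005 -0.0794]  post W [0.4813 0.1982] H [-0.0459 -0.0682]
side holder [ 0.5462  0.2495 -0.3165] -18.13459443738937 res mm [[-2.3011 -0.6881]
 [-1.0191  0.5039]
 [ 2.391   1.1614]
 [ 0.9291 -0.9773]]
 sizes [np.float64(0.13316171315417824), np.float64(0.20153359543733873), np.float64(0.13304676656546965), np.float64(0.20248880485600892)]
 recess W [0.5377 0.2207] fit [0.5369 0.221 ]  puck [0.5301 0.3018] [-0.0316  0.0446]  pivot H [-0.0011 -0.0821]  post W [0.4805 0.1969] H [-0.0461 -0.0704]
v1 [0.6728 0.274 ] [0.1127 0.0627]
v2 [0.6592 0.2214] [0.1161 0.0085]
pl [0.6428 0.1198] [ 0.1321 -0.0932]
lo [0.6188 0.4023] [0.0215 0.1678]
```

```bash
python3 - <<'E'
from h import *
from plant import get_state
from scipy.spatial.transform import Rotation as R
s=get_state();Rm=R.from_euler("xyz",s["eef_rot"],degrees=True).as_matrix();print("tool axes cols\n",Rm)
for uv in ((503,188),(500,60),(612,62),(612,245),(470,300),(330,0+310),(500,130)):print(uv,[bp("top",uv,z) for z in (0,.2,.4)])
for uv in ((65,165),(30,80),(0,20)):print("side",uv,[bp("side",uv,z) for z in (0,.2,.4)])
h=np.array([.546,.2493,-.311]);print("recess",W((0,-.03),h),"pivot",W((0,-.08),h))
E
```

```text
tool axes cols
 [[-0.0007 -0.9277 -0.3734]
 [ 0.0013 -0.3734  0.9277]
 [-1.      0.0002  0.0015]]
(503, 188) [array([ 0.653 , -0.1416]), array([ 0.6258, -0.0718]), array([ 0.5985, -0.002 ])]
(500, 60) [array([ 0.925 , -0.1373]), array([ 0.8447, -0.0683]), array([0.7643, 0.0006])]
(612, 62) [array([ 0.9253, -0.3701]), array([ 0.8449, -0.2557]), array([ 0.7645, -0.1414])]
(612, 245) [array([ 0.5424, -0.3594]), array([ 0.5367, -0.2471]), array([ 0.531 , -0.1348])]
(470, 300) [array([ 0.4238, -0.074 ]), array([ 0.4412, -0.0174]), array([0.4587, 0.0392])]
(330, 310) [array([0.3951, 0.2073]), array([0.4181, 0.2091]), array([0.4412, 0.2108])]
(500, 130) [array([ 0.7745, -0.1363]), array([ 0.7235, -0.0675]), array([0.6725, 0.0012])]
side (65, 165) [array([ 0.6417, -0.2905]), array([ 0.7891, -0.0882]), array([0.9365, 0.1141])]
side (30, 80) [array([ 0.4276, -0.5635]), array([ 0.6342, -0.2857]), array([ 0.8407, -0.008 ])]
side (0, 20) [array([ 0.2239, -0.8434]), array([ 0.4868, -0.4883]), array([ 0.7496, -0.1332])]
recess [0.5368 0.2207] pivot [0.5215 0.1731]
```

```bash
python3 - <<'E'
import cv2
a=cv2.imread("pics/top0.png")[0:330,380:640];cv2.imwrite("pics/topR.png",cv2.resize(a,None,fx=1.8,fy=1.8,interpolation=cv2.INTER_CUBIC))
E
```

```text
(no output)
```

View pics/topR.png

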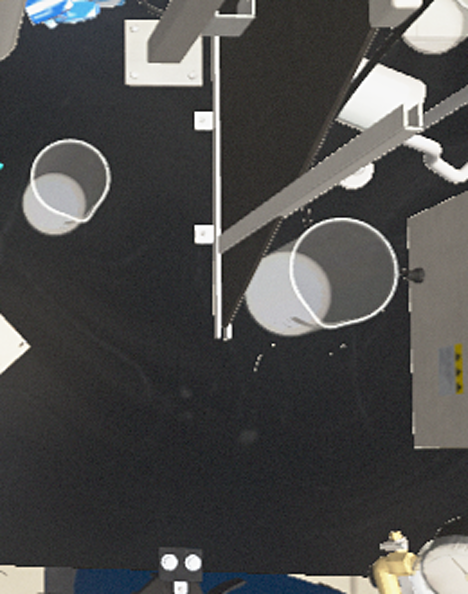

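```bash
python3 - <<'E'
from h import *
def tri(a,b):
    P=[]
    for n in("top","side"):
        d=np.load(n+"_cal.npz");P.append(d["K"]@np.linalg.inv(d["T"])[:3])
    X=cv2.triangulatePoints(P[0],P[1],np.array(a,float).reshape(2,1),np.array(b,float).reshape(2,1));X=(X/X[3])[:3,0]
    print(a,b,X)
tri((475,313),(212,114));tri((490,313),(204,112))
tri((503,188),(65,165))
E
python3 - <<'E'
import cv2
a=cv2.imread("pics/side0.png")[0:240,0:400];cv2.imwrite("pics/sideL.png",cv2.resize(a,None,fx=2,fy=2,interpolation=cv2.INTER_CUBIC))
E
```

```text
(475, 313) (212, 114) [ 0.4002 -0.0831  0.0091]
(490, 313) (204, 112) [ 0.3989 -0.109   0.0073]
(503, 188) (65, 165) [ 0.6828 -0.1626  0.0762]
```

View pics/sideL.png

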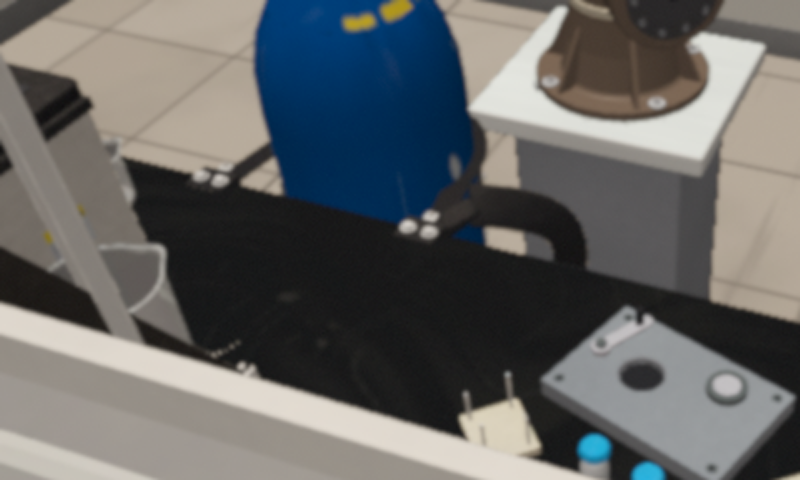

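```bash
python3 - <<'E'
from h import *
def pr(n,X):
    d=np.load(n+"_cal.npz");p=d["K"]@(np.linalg.inv(d["T"])[:3]@np.append(X,1));return p[:2]/p[2]
for X in ([0,0,0],[.252,-.626,.227],[.252,-.626,0],[.12,-.15,.4],[.3,-.2,0],[.3,-.2,.2],[.3,-.2,-.3],[.1,-.2,0]):print(X,pr("top",X),pr("side",X))
a=cv2.imread("pics/top0.png")[280:400,380:640];cv2.imwrite("pics/topT.png",cv2.resize(a,None,fx=3,fy=3,interpolation=cv2.INTER_CUBIC))
E
```

```text
[0, 0, 0] [431.7241 520.6084] [311.018   36.9927]
[0.252, -0.626, 0.227] [883.8589 442.4274] [ 22.4455 -47.9051]
[0.252, -0.626, 0] [754.6924 398.0605] [57.4679 39.4634]
[0.12, -0.15, 0.4] [635.4694 602.8153] [ 221.6017 -124.2966]
[0.3, -0.2, 0] [534.0081 365.2332] [189.7786  82.1765]
[0.3, -0.2, 0.2] [586.1053 393.9554] [173.4525   3.2778]
[0.3, -0.2, -0.3] [486.0624 338.7998] [208.1627 171.0206]
[0.1, -0.2, 0] [535.3759 470.7228] [227.5835  41.3422]
```

View pics/topT.png

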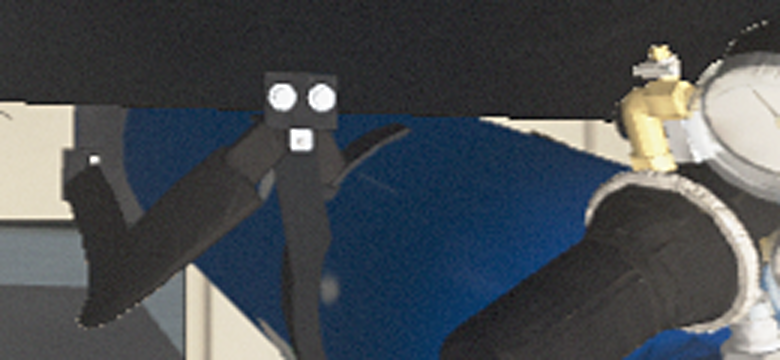

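>>> {"name": "play_rows", "arguments": {"series": [-0.03, 0, 0, 0, -0.04, 0, 0, 0, -0.04, 0, 0, 0, -0.04, 0, 0, 0, -0.03, 0, 0, 0], "jaw": 0, "squeeze": 10}}

```text
time_s: 0.52
tcp_pos: [0.2518, -0.6263, 0.4102]
eef_rot: [180.0, 89.8, -68.1]
contact_force: [-0.3, -0.8, 0.5]
gripper_width: 0.0599
```

>>> {"name": "play_rows", "arguments": {"series": [-0.03, 0, 0.02, 0, -0.03, 0, 0.03, 0, -0.03, 0, 0.03, 0, -0.03, 0, 0.03, 0, -0.02, 0, 0.03, 0]}}

```text
time_s: 0.93
tcp_pos: [0.1996, -0.4968, 0.5472]
eef_rot: [179.3, 89.9, -68.8]
contact_force: [0.9, 0.1, 0.8]
gripper_width: 0.0264
```

```bash
python3 - <<'E'
from plant import *
import cv2
s=get_state();print(s["joints"],s["tcp_pos"],s["eef_rot"])
import numpy as np
a=capture("top")["img"];b=capture("side")["img"]
cv2.imwrite("pics/t1.png",a[150:]);cv2.imwrite("pics/s1.png",b[:250])
E
```

```text
[-4.70877375e+01  5.09047943e+00  2.10029934e+01  3.66990493e-02
 -1.05823983e+02 -2.09892370e+01] [ 0.19963456 -0.49677755  0.54720972] [179.2552926   89.90469057 -68.83171633]
```

View pics/t1.png

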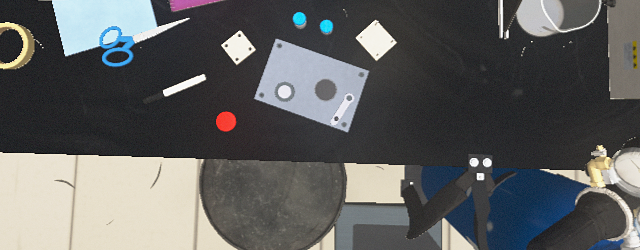

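View pics/s1.png

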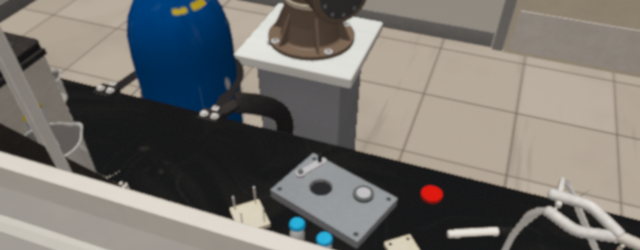

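```bash
cat > mv.py <<'E'
from h import *
from plant import get_state
from scipy.spatial.transform import Rotation as R
def st():
    s=get_state();Rm=R.from_euler("xyz",s["eef_rot"],degrees=True).as_matrix()
    return s["tcp_pos"],np.degrees(np.arctan2(Rm[1,2],Rm[0,2])),s
def rows(p,a,q,b,n=5,w=None):
    """p->q, azimuth a->b deg"""
    p=np.array(p,float);q=np.array(q,float);d=(q-p)/n;sp=-np.radians(b-a)/n;out=[]
    for i in range(n):
        r=np.radians(a)-i*sp
        out+=[round(-d[2],4),round(-np.sin(r)*d[0]+np.cos(r)*d[1],4),round(np.cos(r)*d[0]+np.sin(r)*d[1],4),round(sp,4)]
    print(out,"max",max(np.abs(out)))
E
python3 - <<'E'
from mv import *
p,a,s=st();print(p,a)
A=[.30,-.36,.62];B=[.40,-.2,.62];C=[.455,-.02,.62];D=[.48,.17,.6];E=[.525,.34,.5]
a=111.5
rows(p,a,A,108);rows(A,108,B,105);rows(B,105,C,101);rows(C,101,D,98);rows(D,98,E,94.6)
E
```

```text
[ 0.1982 -0.4954  0.5519] 111.92836458457417
[np.float64(-0.0136), np.float64(-0.0289), np.float64(0.0177), np.float64(0.0122), np.float64(-0.0136), np.float64(-0.0286), np.float64(0.0181), np.float64(0.0122), np.float64(-0.0136), np.float64(-0.0284), np.float64(0.0184), np.float64(0.0122), np.float64(-0.0136), np.float64(-0.0282), np.float64(0.0188), np.float64(0.0122), np.float64(-0.0136), np.float64(-0.028), np.float64(0.0191), np.float64(0.0122)] max 0.0289
[np.float64(-0.0), np.float64(-0.0289), np.float64(0.0243), np.float64(0.0105), np.float64(-0.0), np.float64(-0.0287), np.float64(0.0246), np.float64(0.0105), np.float64(-0.0), np.float64(-0.0284), np.float64(0.0249), np.float64(0.0105), np.float64(-0.0), np.float64(-0.0281), np.float64(0.0251), np.float64(0.0105), np.float64(-0.0), np.float64(-0.0279), np.float64(0.0254), np.float64(0.0105)] max 0.0289
[np.float64(-0.0), np.float64(-0.0199), np.float64(0.0319), np.float64(0.014), np.float64(-0.0), np.float64(-0.0195), np.float64(0.0322), np.float64(0.014), np.float64(-0.0), np.float64(-0.019), np.float64(0.0325), np.float64(0
[... 287 characters left out ...]
118), np.float64(0.0365), np.float64(0.0105), np.float64(0.004), np.float64(-0.0114), np.float64(0.0366), np.float64(0.0105), np.float64(0.004), np.float64(-0.011), np.float64(0.0367), np.float64(0.0105), np.float64(0.004), np.float64(-0.0106), np.float64(0.0368), np.float64(0.0105)] max 0.0368
[np.float64(0.02), np.float64(-0.0136), np.float64(0.0324), np.float64(0.0119), np.float64(0.02), np.float64(-0.0133), np.float64(0.0326), np.float64(0.0119), np.float64(0.02), np.float64(-0.0129), np.float64(0.0327), np.float64(0.0119), np.float64(0.02), np.float64(-0.0125), np.float64(0.0329), np.float64(0.0119), np.float64(0.02), np.float64(-0.0121), np.float64(0.033), np.float64(0.0119)] max 0.033
```

>>> {"name": "play_rows", "arguments": {"series": [-0.014, -0.028, 0.018, 0.012, -0.014, -0.028, 0.018, 0.012, -0.014, -0.028, 0.018, 0.012, -0.014, -0.028, 0.019, 0.012, -0.014, -0.028, 0.019, 0.012]}}

```text
time_s: 1.45
tcp_pos: [0.2996, -0.3611, 0.6152]
eef_rot: [24.7, 90.0, 133.1]
contact_force: [1.4, -0.4, 0.8]
gripper_width: 0.0009
```

>>> {"name": "play_rows", "arguments": {"series": [0, -0.029, 0.024, 0.01, 0, -0.029, 0.024, 0.01, 0, -0.028, 0.025, 0.01, 0, -0.028, 0.025, 0.01, 0, -0.028, 0.025, 0.01]}}

```text
time_s: 1.87
tcp_pos: [0.3985, -0.2009, 0.6148]
eef_rot: [-18.3, 90.0, 87.3]
contact_force: [0.6, -1.4, 0.6]
gripper_width: 0.0005
```

```bash
python3 - <<'E'
from mv import *
from plant import *
p,a,s=st();print(p,a,s["joints"],s["contact_force"])
cv2.imwrite("pics/t2.png",capture("top")["img"])
E
```

```text
[ 0.3985 -0.2009  0.6148] 105.60811983618729 [  -1.3116   -1.7752   22.7952   -0.0121 -114.5702  -73.0853] [ 0.633  -1.4213  0.5663]
```

View pics/t2.png

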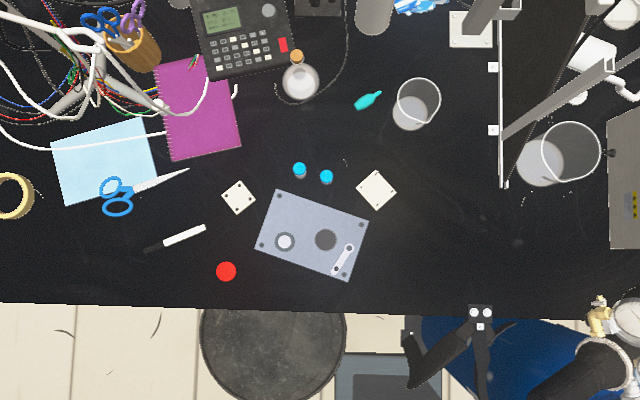

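>>> {"name": "play_rows", "arguments": {"series": [0, -0.02, 0.032, 0.014, 0, -0.02, 0.032, 0.014, 0, -0.019, 0.033, 0.014, 0, -0.019, 0.033, 0.014, 0, -0.018, 0.033, 0.014]}}

```text
time_s: 2.33
tcp_pos: [0.4518, -0.0194, 0.6147]
eef_rot: [44.9, 90.0, 146.5]
contact_force: [0.7, -1.2, 0.5]
gripper_width: 0.0004
```

>>> {"name": "play_rows", "arguments": {"series": [0.004, -0.012, 0.036, 0.012, 0.004, -0.012, 0.036, 0.012, 0.004, -0.011, 0.037, 0.012, 0.004, -0.011, 0.037, 0.012, 0.004, -0.011, 0.037, 0.012]}}

```text
time_s: 2.75
tcp_pos: [0.475, 0.1709, 0.5946]
eef_rot: [64.1, 90.0, 162.2]
contact_force: [1.2, -0.6, 0.4]
gripper_width: 0.0002
```

>>> {"name": "play_rows", "arguments": {"series": [0.02, -0.014, 0.032, 0.012, 0.02, -0.013, 0.033, 0.012, 0.02, -0.013, 0.033, 0.012, 0.02, -0.013, 0.033, 0.012, 0.02, -0.012, 0.033, 0.012]}}

```text
time_s: 3.17
tcp_pos: [0.5205, 0.3413, 0.4933]
eef_rot: [117.7, 89.9, -147.6]
contact_force: [0.2, -0.1, 0.6]
gripper_width: 0.0007
```

```bash
python3 - <<'E'
from mv import *
from plant import *
p,a,s=st();print(p,a,s["joints"],s["contact_force"])
cv2.imwrite("pics/s3.png",capture("side")["img"])
h=np.array([.546,.2493,-.311]);pk=np.array([.5302,.3023]);rc=W((0,-.03),h);d=(rc-pk)/np.linalg.norm(rc-pk);print(d,np.degrees(np.arctan2(*-d[::-1])),np.linalg.norm(rc-pk))
q=pk-d*.055;az=np.degrees(np.arctan2(-d[1],-d[0]));print("pre",q,az)
M=[*q,.3];m2=[*q,.12];m3=[*q,.05]
rows(p,a,M,az);rows(M,az,m2,az)
E
```

```text
[0.5205 0.3413 0.4933] 94.73298859591118 [  51.1923   13.1733   23.9663   -0.0166 -100.8411 -136.4624] [ 0.2139 -0.1078  0.5633]
[ 0.0809 -0.9967] 94.64009350507953 0.08182903455925486
pre [0.5258 0.3571] 94.64009350507953
[np.float64(0.0387), np.float64(-0.0013), np.float64(0.0031), np.float64(0.0003), np.float64(0.0387), np.float64(-0.0013), np.float64(0.0031), np.float64(0.0003), np.float64(0.0387), np.float64(-0.0013), np.float64(0.0031), np.float64(0.0003), np.float64(0.0387), np.float64(-0.0013), np.float64(0.0031), np.float64(0.0003), np.float64(0.0387), np.float64(-0.0013), np.float64(0.0031), np.float64(0.0003)] max 0.0387
[np.float64(0.036), np.float64(-0.0), np.float64(0.0), np.float64(-0.0), np.float64(0.036), np.float64(-0.0), np.float64(0.0), np.float64(-0.0), np.float64(0.036), np.float64(-0.0), np.float64(0.0), np.float64(-0.0), np.float64(0.036), np.float64(-0.0), np.float64(0.0), np.float64(-0.0), np.float64(0.036), np.float64(-0.0), np.float64(0.0), np.float64(-0.0)] max 0.036
```

View pics/s3.png

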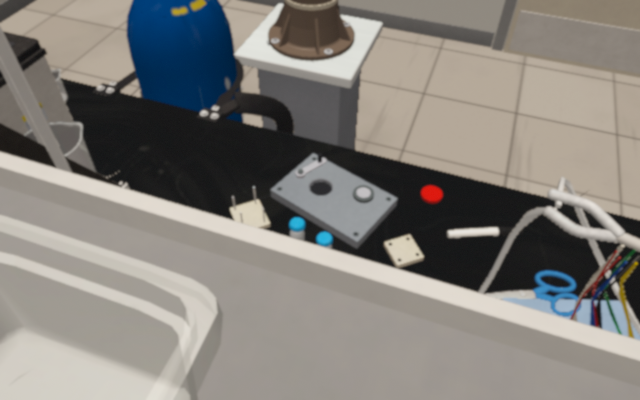

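>>> {"name": "play_rows", "arguments": {"series": [0.038, -0.001, 0.003, 0, 0.039, -0.001, 0.003, 0, 0.039, -0.001, 0.003, 0, 0.038, -0.002, 0.003, 0, 0.038, -0.001, 0.003, 0]}}

```text
time_s: 3.63
tcp_pos: [0.5248, 0.3547, 0.3005]
eef_rot: [120.9, 89.9, -144.3]
contact_force: [0.5, 1.6, -0.3]
gripper_width: 0.0006
```

>>> {"name": "play_rows", "arguments": {"series": [0.036, 0, 0, 0, 0.036, 0, 0, 0, 0.036, 0, 0, 0, 0.036, 0, 0, 0, 0.03, 0, 0, 0]}}

```text
time_s: 4.05
tcp_pos: [0.5242, 0.3539, 0.1257]
eef_rot: [125.1, 89.8, -140.2]
contact_force: [-0.1, 0.1, 0.2]
gripper_width: 0.0001
```

```bash
python3 - <<'E'
from mv import *
from plant import *
a=capture("top")["img"];b=capture("side")["img"]
p,az,s=st();print(p,az,s["contact_force"])
cv2.imwrite("pics/t4.png",cv2.resize(a[150:300,200:400],None,fx=4,fy=4,interpolation=cv2.INTER_CUBIC))
cv2.imwrite("pics/s4.png",cv2.resize(b[60:260,240:460],None,fx=3,fy=3,interpolation=cv2.INTER_CUBIC))
E
```

```text
[0.5223 0.3521 0.1229] 94.68807032872537 [ 0.6456 -0.0856 -0.0182]
```

View pics/t4.png

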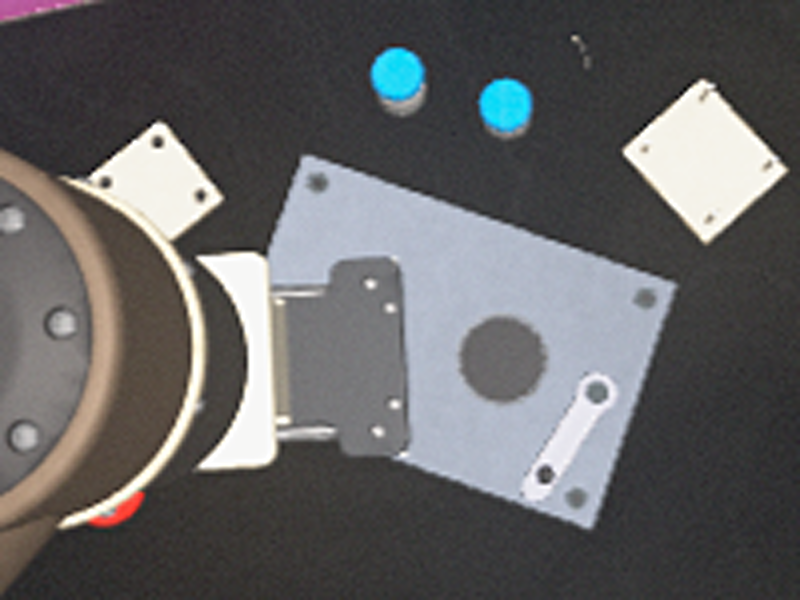

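View pics/s4.png

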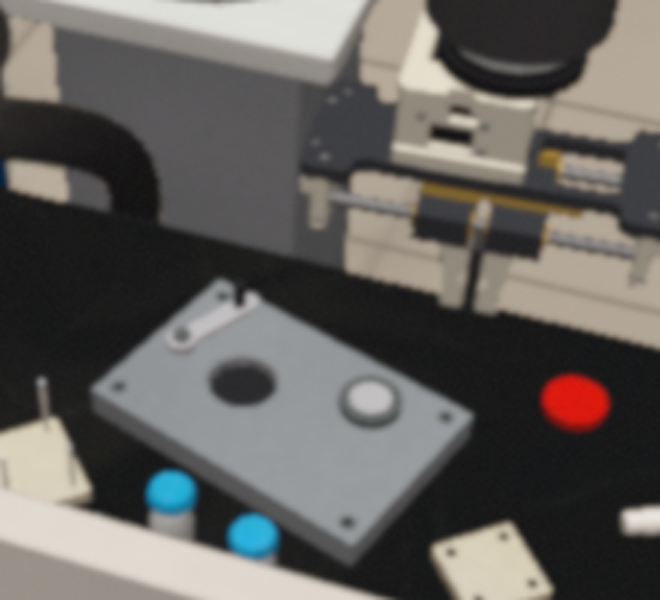

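>>> {"name": "play_rows", "arguments": {"series": [0, 0, 0, 0, 0, 0, 0, 0, 0, 0, 0, 0, 0, 0, 0, 0, 0, 0, 0, 0]}}

```text
time_s: 4.57
tcp_pos: [0.5257, 0.3556, 0.1307]
eef_rot: [-45.1, 89.8, 49.6]
contact_force: [0.6, -0.2, -0.1]
gripper_width: 0.0004
```

```bash
python3 - <<'E'
from mv import *
for i in range(3):
    p,az,s=st();print(p,az,s["qd"])
E
```

```text
[0.5257 0.3556 0.1307] 94.74719372836618 [-0.0537  0.3793 -0.4509 -0.0691  0.1956  0.006 ]
[0.5257 0.3556 0.1307] 94.74719372836618 [-0.0537  0.3793 -0.4509 -0.0691  0.1956  0.006 ]
[0.5257 0.3556 0.1307] 94.74719372836618 [-0.0537  0.3793 -0.4509 -0.0691  0.1956  0.006 ]
```

>>> {"name": "play_rows", "arguments": {"series": [0.025, 0, 0, 0, 0.025, 0, 0, 0, 0.025, 0, 0, 0, 0.015, 0, 0, 0, 0.006, 0, 0, 0]}}

```text
time_s: 4.98
tcp_pos: [0.5243, 0.3541, 0.031]
eef_rot: [128.8, 89.8, -136.5]
contact_force: [-0.2, -0.4, 0.1]
gripper_width: 0.0004
```

>>> {"name": "play_rows", "arguments": {"series": [0, 0, 0, 0, 0, 0, 0, 0, 0, 0, 0, 0, 0, 0, 0, 0, 0, 0, 0, 0]}}

```text
time_s: 5.4
tcp_pos: [0.5257, 0.3556, 0.0342]
eef_rot: [-45.8, 89.9, 48.9]
contact_force: [-0.1, -1.2, 0.0]
gripper_width: 0.0001
```

```bash
python3 - <<'E'
from mv import *
from plant import *
b=capture("side")["img"];a=capture("top")["img"]
p,az,s=st();print(p,az,s["contact_force"])
cv2.imwrite("pics/s5.png",cv2.resize(b[120:240,280:440],None,fx=5,fy=5,interpolation=cv2.INTER_CUBIC))
E
```

```text
[0.5254 0.3553 0.0338] 94.74675150811626 [-0.2342 -0.6859  0.4702]
```

View pics/s5.png

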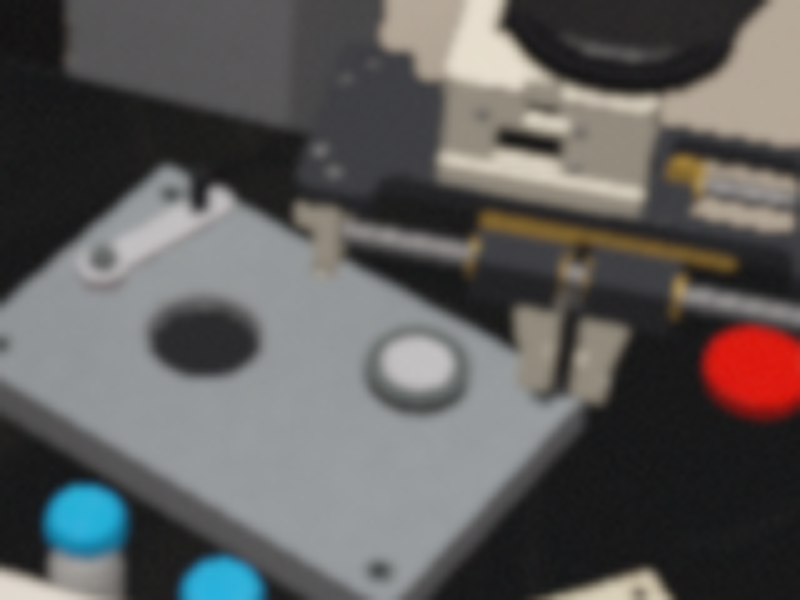

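```bash
python3 - <<'E'
from mv import *
h=np.array([.546,.2493,-.311])
for c in ((521,386),(553,398),(570,395),(606,404)):
    w=bp("side",crop(c,280,120),.034);print(c,w,H(w,h))
c=crop((417,364),280,120);print("puck",bp("side",c,.028))
E
```

```text
(521, 386) [0.5334 0.342 ] [-0.0403  0.0844]
(553, 398) [0.5351 0.3545] [-0.0425  0.0968]
(570, 395) [0.5315 0.36  ] [-0.0476  0.1009]
(606, 404) [0.5313 0.3734] [-0.052   0.1136]
puck [0.5305 0.3019]
```

>>> {"name": "play_rows", "arguments": {"series": [0.003, 0, 0, 0, 0.003, 0, 0, 0, 0.003, 0, 0, 0, 0.002, 0, 0, 0, 0, 0, 0, 0]}}

```text
time_s: 5.92
tcp_pos: [0.5248, 0.3547, 0.0211]
eef_rot: [131.4, 89.9, -133.8]
contact_force: [0.8, -1.2, 0.5]
gripper_width: 0.0005
```

>>> {"name": "play_rows", "arguments": {"series": [0, 0, -0.004, 0, 0, 0, -0.004, 0, 0, 0, -0.004, 0, 0, 0, -0.004, 0, 0, 0, -0.004, 0]}}

```text
time_s: 6.33
tcp_pos: [0.527, 0.3347, 0.0221]
eef_rot: [-39.2, 90.0, 55.5]
contact_force: [-0.3, 0.2, 0.0]
gripper_width: 0.0007
```

>>> {"name": "play_rows", "arguments": {"series": [0, 0, -0.004, 0, 0, 0, -0.004, 0, 0, 0, -0.004, 0, 0, 0, -0.004, 0, 0, 0, -0.004, 0]}}

```text
time_s: 6.75
tcp_pos: [0.5286, 0.3148, 0.022]
eef_rot: [-43.6, 90.0, 51.2]
contact_force: [-0.4, 0.8, 0.6]
gripper_width: 0.0006
```

```bash
python3 - <<'E'
from mv import *
from plant import *
b=capture("side")["img"];a=capture("top")["img"]
p,az,s=st();print(p,az,s["contact_force"])
cv2.imwrite("pics/s6.png",cv2.resize(b[120:240,280:440],None,fx=5,fy=5,interpolation=cv2.INTER_CUBIC))
E
```

```text
[0.5284 0.3144 0.022 ] 94.71551781842629 [-0.3328 -0.0437  0.5026]
```

View pics/s6.png

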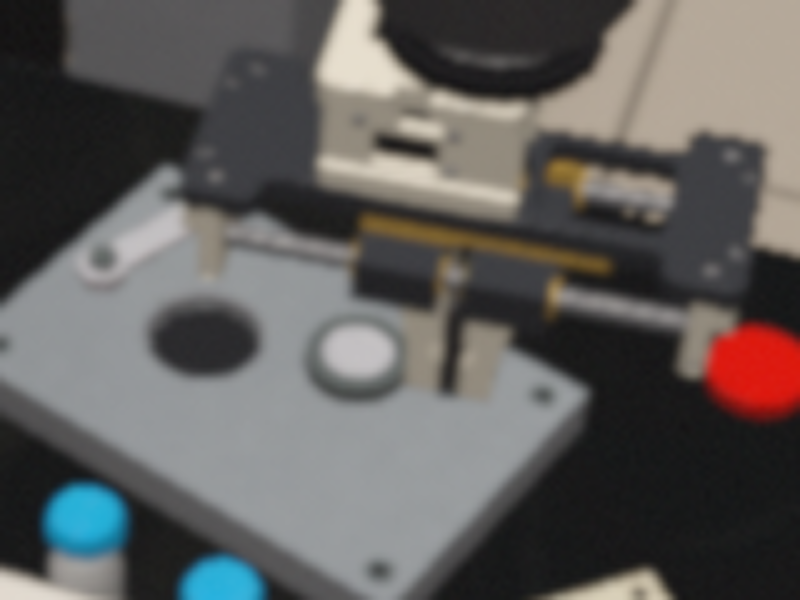

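```bash
python3 - <<'E'
from mv import *
h=np.array([.546,.2493,-.311]);rc=W((0,-.03),h)
pk=bp("side",crop((357,351),280,120),.028);print(pk,rc)
d=rc-pk;print(d,np.linalg.norm(d),np.degrees(np.arctan2(d[1],d[0]))+180)
p,az,_=st();print(pk-p[:2])
E
```

```text
[0.532 0.279] [0.5368 0.2207]
[ 0.0049 -0.0582] 0.058419141018432284 94.76842397860096
[ 0.0035 -0.0355]
```

>>> {"name": "play_rows", "arguments": {"series": [0, 0, -0.004, 0, 0, 0, -0.004, 0, 0, 0, -0.004, 0, 0, 0, -0.004, 0, 0, 0, -0.004, 0]}}

```text
time_s: 7.27
tcp_pos: [0.5301, 0.2948, 0.022]
eef_rot: [-15.4, 90.0, 79.4]
contact_force: [0.7, 0.1, 0.3]
gripper_width: 0.0005
```

>>> {"name": "play_rows", "arguments": {"series": [0, 0, -0.004, 0, 0, 0, -0.004, 0, 0, 0, -0.004, 0, 0, 0, -0.004, 0, 0, 0, -0.002, 0]}}

```text
time_s: 7.68
tcp_pos: [0.5316, 0.2767, 0.022]
eef_rot: [120.3, 90.0, -145.0]
contact_force: [0.9, -0.3, 0.2]
gripper_width: 0.0001
```

```bash
python3 - <<'E'
from mv import *
from plant import *
b=capture("side")["img"];a=capture("top")["img"]
p,az,s=st();print(p,az,s["contact_force"])
cv2.imwrite("pics/s7.png",cv2.resize(b[120:240,280:440],None,fx=5,fy=5,interpolation=cv2.INTER_CUBIC))
E
```

```text
[0.5316 0.2768 0.022 ] 94.71940624496013 [-0.3477  0.1216 -0.843 ]
```

View pics/s7.png

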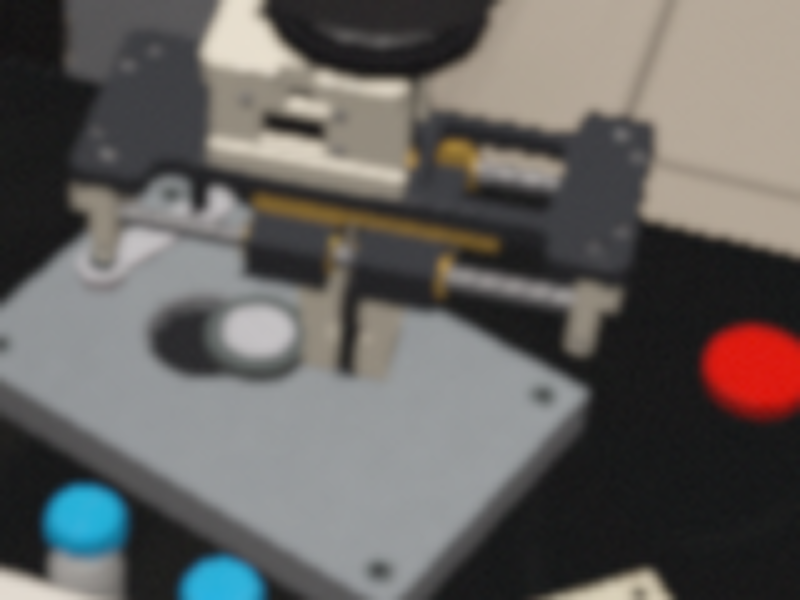

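>>> {"name": "play_rows", "arguments": {"series": [0, 0, -0.004, 0, 0, 0, -0.004, 0, 0, 0, -0.003, 0, 0, 0, -0.003, 0, 0, 0, -0.003, 0]}}

```text
time_s: 8.2
tcp_pos: [0.5331, 0.2601, 0.022]
eef_rot: [-62.3, 90.0, 32.5]
contact_force: [0.4, 0.7, -0.7]
gripper_width: 0.0004
```

```bash
python3 - <<'E'
from mv import *
from plant import *
b=capture("side")["img"];a=capture("top")["img"]
p,az,s=st();print(p,az,s["contact_force"])
cv2.imwrite("pics/s8.png",cv2.resize(b[140:220,290:390],None,fx=8,fy=7,interpolation=cv2.INTER_CUBIC))
E
```

```text
[0.5328 0.2596 0.0219] 94.7135582631314 [-0.8586 -0.2113 -0.2386]
```

View pics/s8.png

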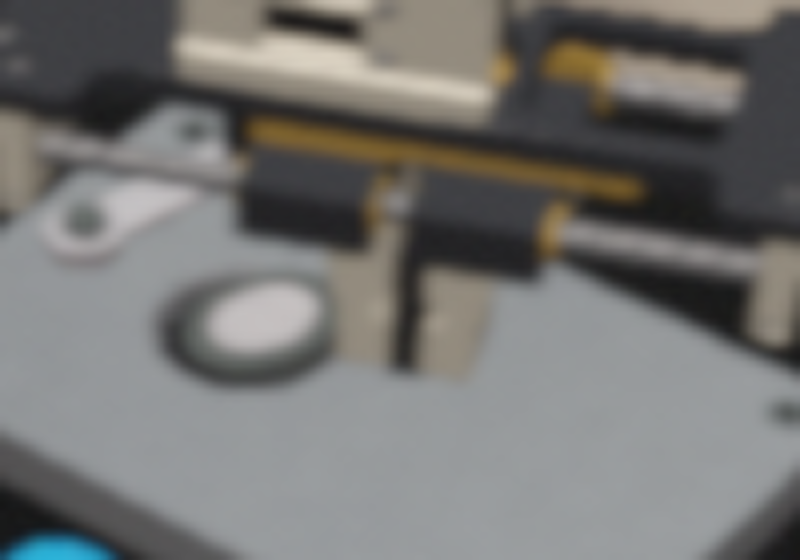

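The puck is tipped with its leading edge in the recess, at crop (255,325). I'll push it gently a few mm further.

>>> {"name": "play_rows", "arguments": {"series": [0, 0, -0.001, 0, 0, 0, -0.001, 0, 0, 0, -0.001, 0, 0, 0, -0.001, 0, 0, 0, -0.001, 0]}}

```text
time_s: 8.72
tcp_pos: [0.5334, 0.2553, 0.0219]
eef_rot: [145.7, 90.0, -119.5]
contact_force: [0.0, -0.4, 0.2]
gripper_width: 0.0004
```

```bash
python3 - <<'E'
from mv import *
from plant import *
b=capture("side")["img"]
p,az,s=st();print(p,az,s["contact_force"])
cv2.imwrite("pics/s9.png",cv2.resize(b[140:220,290:390],None,fx=8,fy=7,interpolation=cv2.INTER_CUBIC))
E
```

```text
[0.5334 0.2551 0.0219] 94.74308055907944 [-0.5386 -0.8965 -0.1059]
```

View pics/s9.png

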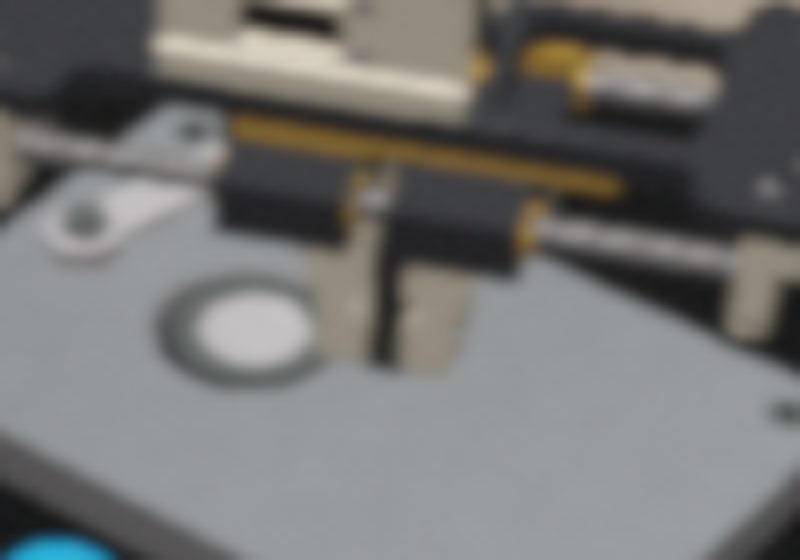

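>>> {"name": "play_rows", "arguments": {"series": [0, 0, 0.01, 0, 0, 0, 0.01, 0, -0.03, 0, 0.01, 0, -0.04, 0, 0.02, 0, -0.038, 0, 0.02, 0]}}

```text
time_s: 9.18
tcp_pos: [0.5271, 0.3237, 0.1268]
eef_rot: [137.4, 89.9, -127.8]
contact_force: [1.5, 1.2, -0.9]
gripper_width: 0.0003
```

```bash
python3 - <<'E'
from mv import *
from plant import *
b=capture("side")["img"];t=capture("top")["img"]
p,az,s=st();print(p,az,s["joints"])
cv2.imwrite("pics/s10.png",cv2.resize(b[140:220,270:370],None,fx=8,fy=7,interpolation=cv2.INTER_CUBIC))
cv2.imwrite("pics/t10.png",cv2.resize(t[175:295,240:385],None,fx=5,fy=5,interpolation=cv2.INTER_CUBIC))
h=np.array([.546,.2493,-.311])
th=1.335;t_=np.array([-np.cos(th),-np.sin(th)]);po=np.array([-.048*np.sin(th),-.08+.048*np.cos(th)])
pre=W(po+.036*t_,h);w=W(t_,h)-h[:2];azp=np.degrees(np.arctan2(w[1],w[0]))
print("post",W(po,h),"pre",pre,azp%360)
E
```

```text
[0.5309 0.3291 0.1331] 94.94560352154292 [  49.7514   19.6271  -13.6959    0.1431  -56.0059 -134.887 ]
post [0.4805 0.1981] pre [0.4618 0.1673] 238.67087822139632
```

View pics/s10.png

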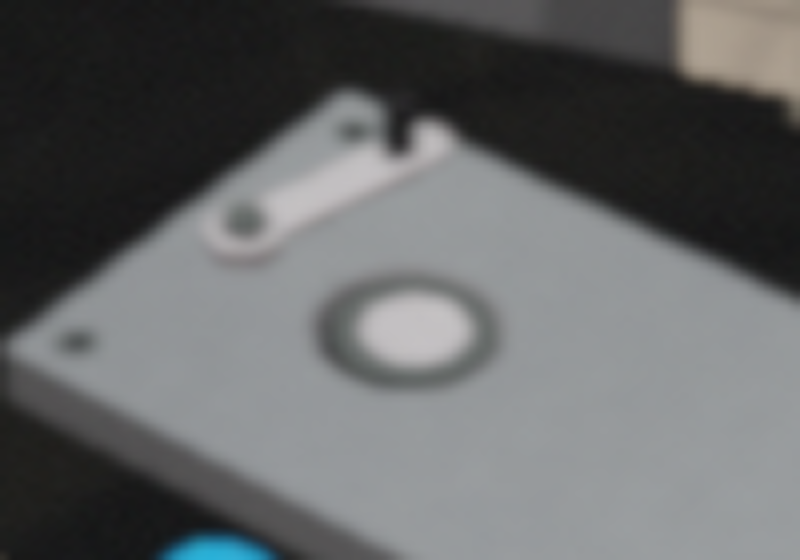

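View pics/t10.png

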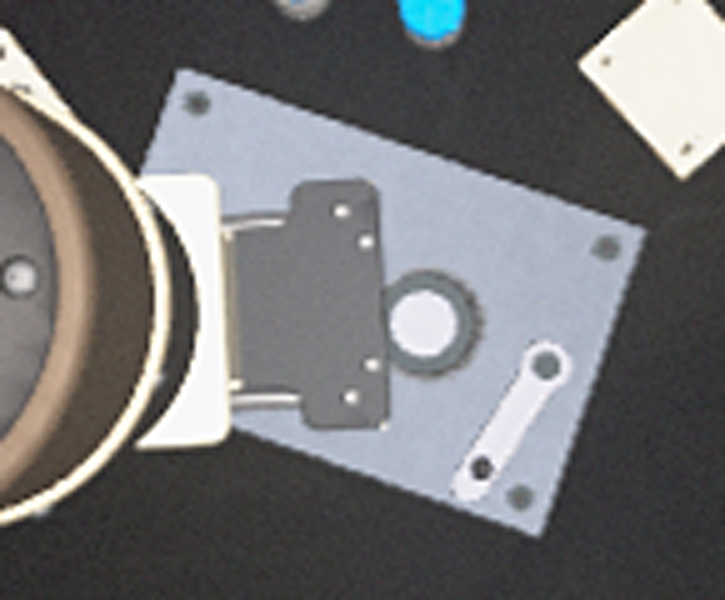

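```bash
python3 - <<'E'
from mv import *
p=[.5307,.329,.133]
rows(p,94.75,[.4618,.1673,.133],94.75)
E
```

```text
[np.float64(-0.0), np.float64(0.0164), np.float64(-0.0311), np.float64(-0.0), np.float64(-0.0), np.float64(0.0164), np.float64(-0.0311), np.float64(-0.0), np.float64(-0.0), np.float64(0.0164), np.float64(-0.0311), np.float64(-0.0), np.float64(-0.0), np.float64(0.0164), np.float64(-0.0311), np.float64(-0.0), np.float64(-0.0), np.float64(0.0164), np.float64(-0.0311), np.float64(-0.0)] max 0.0311
```

>>> {"name": "play_rows", "arguments": {"series": [0, 0.0164, -0.031, 0, 0, 0.0164, -0.031, 0, 0, 0.0164, -0.031, 0, 0, 0.0164, -0.031, 0, 0, 0.0164, -0.031, 0]}}

```text
time_s: 9.7
tcp_pos: [0.4582, 0.1615, 0.1261]
eef_rot: [-58.8, 90.0, 36.0]
contact_force: [1.3, -1.0, 0.7]
gripper_width: 0.0009
```

>>> {"name": "play_rows", "arguments": {"series": [0, 0, 0, -0.12, 0, 0, 0, -0.12, 0, 0, 0, -0.12, 0, 0, 0, -0.12, 0, 0, 0, -0.12]}}

```text
time_s: 10.12
tcp_pos: [0.4591, 0.1627, 0.1264]
eef_rot: [-91.7, 90.0, 37.8]
contact_force: [-0.7, 0.5, 0.1]
gripper_width: 0.0005
```

>>> {"name": "play_rows", "arguments": {"series": [0, 0, 0, -0.12, 0, 0, 0, -0.12, 0, 0, 0, -0.12, 0, 0, 0, -0.12, 0, 0, 0, -0.12]}}

```text
time_s: 10.53
tcp_pos: [0.4591, 0.1628, 0.1263]
eef_rot: [-126.8, 90.0, 37.1]
contact_force: [0.2, 0.9, 0.0]
gripper_width: 0.0004
```

>>> {"name": "play_rows", "arguments": {"series": [0, 0, 0, -0.12, 0, 0, 0, -0.12, 0, 0, 0, -0.12, 0, 0, 0, -0.12, 0, 0, 0, -0.12]}}

```text
time_s: 10.95
tcp_pos: [0.4591, 0.1628, 0.1263]
eef_rot: [-160.7, 90.0, 37.5]
contact_force: [-1.2, -0.7, -0.0]
gripper_width: 0.0004
```

>>> {"name": "play_rows", "arguments": {"series": [0, 0, 0, -0.12, 0, 0, 0, -0.12, 0, 0, 0, -0.12, 0, 0, 0, -0.12, 0, 0, 0, -0.12]}}

```text
time_s: 11.37
tcp_pos: [0.459, 0.1628, 0.1263]
eef_rot: [169.2, 90.0, 41.8]
contact_force: [0.1, 0.2, 0.6]
gripper_width: 0.0006
```

>>> {"name": "play_rows", "arguments": {"series": [0, 0, 0, -0.1, 0, 0, 0, 0, 0, 0, 0, 0, 0, 0, 0, 0, 0, 0, 0, 0]}}

```text
time_s: 11.78
tcp_pos: [0.4589, 0.1621, 0.1261]
eef_rot: [169.8, 90.0, 47.7]
contact_force: [-0.0, -0.2, -0.2]
gripper_width: 0.0001
```

```bash
python3 - <<'E'
from mv import *
p,az,s=st();print(p,az%360,s["joints"],s["time_s"])
rows(p,az%360,[.4618,.1673,.034],238.7)
E
```

```text
[0.4589 0.1621 0.1261] 237.85894705893534 [ 42.6675   8.189  -30.5508  -0.0003 -51.2573  15.1916] 11.7833
[np.float64(0.0184), np.float64(-0.0001), np.float64(-0.0012), np.float64(-0.0029), np.float64(0.0184), np.float64(-0.0001), np.float64(-0.0012), np.float64(-0.0029), np.float64(0.0184), np.float64(-0.0001), np.float64(-0.0012), np.float64(-0.0029), np.float64(0.0184), np.float64(-0.0), np.float64(-0.0012), np.float64(-0.0029), np.float64(0.0184), np.float64(-0.0), np.float64(-0.0012), np.float64(-0.0029)] max 0.0184
```

>>> {"name": "play_rows", "arguments": {"series": [0.022, 0, 0, 0, 0.022, 0, 0, 0, 0.022, 0, 0, 0, 0.016, 0, 0, 0, 0.008, 0, 0, 0]}}

```text
time_s: 12.2
tcp_pos: [0.458, 0.1612, 0.0342]
eef_rot: [-19.9, 89.8, -142.0]
contact_force: [-1.1, -0.9, 0.2]
gripper_width: -0.0002
```

>>> {"name": "play_rows", "arguments": {"series": [0, 0, 0, 0, 0, 0, 0, 0, 0, 0, 0, 0, 0, 0, 0, 0, 0, 0, 0, 0]}}

```text
time_s: 12.62
tcp_pos: [0.4594, 0.1624, 0.037]
eef_rot: [162.8, 89.9, 40.8]
contact_force: [0.3, 1.0, -0.3]
gripper_width: 0.0001
```

```bash
python3 - <<'E'
from mv import *
from plant import *
b=capture("side")["img"];a=capture("top")["img"]
p,az,s=st();print(p,az%360,s["contact_force"])
h=np.array([.546,.2493,-.311]);q=H(p[:2],h);print(q)
th=1.335;t_=np.array([-np.cos(th),-np.sin(th)]);u=np.array([-np.sin(th),np.cos(th)]);r=q-[0,-.08];print("along arm",r@u,"ccw off",r@t_)
cv2.imwrite("pics/s11.png",cv2.resize(b[100:220,250:390],None,fx=5,fy=5,interpolation=cv2.INTER_CUBIC))
E
```

```text
[0.4592 0.1622 0.0367] 237.97872516261634 [-0.2229 -0.0478  0.0631]
[-0.056  -0.1095]
along arm 0.04752864625092864 ccw off 0.04174244540182017
```

View pics/s11.png

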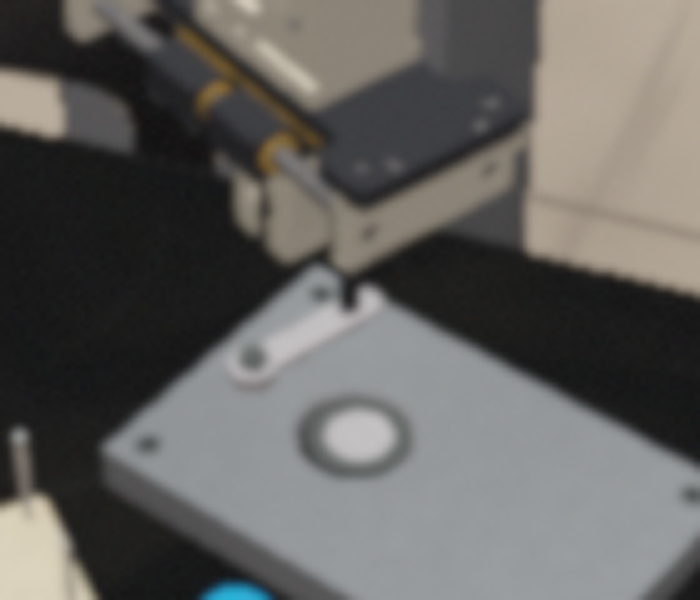

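>>> {"name": "play_rows", "arguments": {"series": [0, 0, -0.004, 0, 0, 0, -0.004, 0, 0, 0, -0.004, 0, 0, 0, -0.004, 0, 0, 0, -0.004, 0]}}

```text
time_s: 13.13
tcp_pos: [0.4698, 0.1793, 0.036]
eef_rot: [7.7, 90.0, -114.3]
contact_force: [0.1, -0.8, 0.0]
gripper_width: 0.0002
```

>>> {"name": "play_rows", "arguments": {"series": [0, -0.0012, -0.0029, 0.06, 0, -0.0012, -0.0029, 0.06, 0, -0.0012, -0.0029, 0.06, 0, -0.0012, -0.0029, 0.06, 0, -0.0012, -0.0029, 0.06]}}

```text
time_s: 13.55
tcp_pos: [0.4737, 0.1939, 0.0359]
eef_rot: [0.2, 89.9, -139.2]
contact_force: [-1.8, -0.6, 0.9]
gripper_width: 0.0008
```

```bash
cat > chk.py <<'E'
from mv import *
from plant import *
import sys
b=capture("side")["img"];a=capture("top")["img"]
p,az,s=st();print(p,az%360,s["contact_force"])
h=np.array([.546,.2493,-.311]);q=H(p[:2],h)
th=np.radians(az)-h[2]-np.pi;th=np.arctan2(np.sin(th),np.cos(th)) # z axis = t_ccw => az-h = th+pi... 
a_=np.radians(az)-h[2];t_=np.array([np.cos(a_),np.sin(a_)]);u=np.array([t_[1],-t_[0]]);r=q-[0,-.08]
print("theta tool",np.arctan2(-u[0],u[1]),"along",r@u,"off",r@t_)
n=sys.argv[1]
cv2.imwrite(f"pics/s{n}.png",cv2.resize(b[100:220,250:390],None,fx=5,fy=5,interpolation=cv2.INTER_CUBIC))
cv2.imwrite(f"pics/t{n}.png",cv2.resize(a[175:295,240:385],None,fx=5,fy=5,interpolation=cv2.INTER_CUBIC))
E
python3 chk.py 12
```

```text
[0.474  0.1942 0.0359] 220.75165079770684 [-0.6702 -0.3654  0.5453]
theta tool 1.0222504820429583 along 0.04699349771841113 off 0.02219751159082487
```

View pics/s12.png

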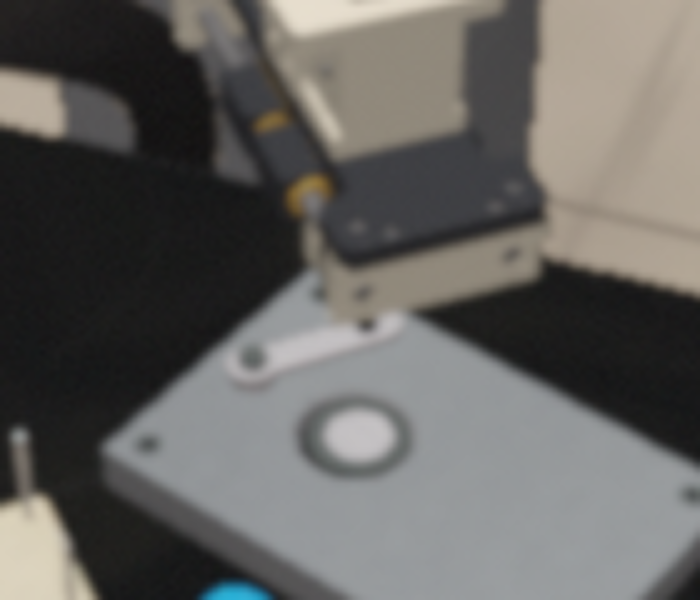

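>>> {"name": "play_rows", "arguments": {"series": [0, -0.0012, -0.0029, 0.06, 0, -0.0012, -0.0029, 0.06, 0, -0.0012, -0.0029, 0.06, 0, -0.0012, -0.0029, 0.06, 0, -0.0012, -0.0029, 0.06]}}

```text
time_s: 14.07
tcp_pos: [0.4822, 0.2069, 0.0359]
eef_rot: [-0.7, 90.0, -157.1]
contact_force: [-2.5, 0.9, -0.3]
gripper_width: 0.0004
```

>>> {"name": "play_rows", "arguments": {"series": [0, -0.0012, -0.0029, 0.06, 0, -0.0012, -0.0029, 0.06, 0, -0.0012, -0.0029, 0.06, 0, -0.0012, -0.0029, 0.06, 0, -0.0012, -0.0029, 0.06]}}

```text
time_s: 14.48
tcp_pos: [0.4945, 0.217, 0.0359]
eef_rot: [-5.2, 90.0, -178.8]
contact_force: [-1.3, 1.2, 0.3]
gripper_width: 0.0005
```

```bash
python3 chk.py 13
```

```text
[0.4949 0.2171 0.0359] 186.47455431496493 [ 0.4896  0.0877 -0.668 ]
theta tool 0.4240022903953441 along 0.04663923457811664 off 0.02151229638673597
```

View pics/s13.png

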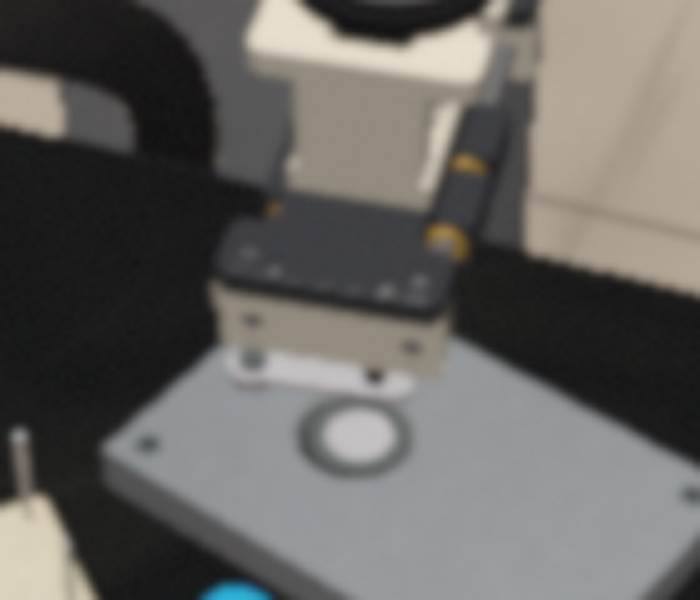

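Working as planned: the clip sits at about 0.42 rad. Continuing.

>>> {"name": "play_rows", "arguments": {"series": [0, -0.0012, -0.0029, 0.06, 0, -0.0012, -0.0029, 0.06, 0, -0.0012, -0.0029, 0.06, 0, -0.0012, -0.0029, 0.06, 0, -0.0012, -0.0029, 0.06]}}

```text
time_s: 15.0
tcp_pos: [0.509, 0.2227, 0.0359]
eef_rot: [12.4, 90.0, -178.3]
contact_force: [-0.9, 1.8, -0.8]
gripper_width: 0.0004
```

>>> {"name": "play_rows", "arguments": {"series": [0, -0.0008, -0.002, 0.04, 0, -0.0006, -0.0015, 0.03, 0, -0.0004, -0.001, 0.02, 0, -0.0004, -0.001, 0.02, 0, 0, 0, 0]}}

```text
time_s: 15.42
tcp_pos: [0.5151, 0.2236, 0.036]
eef_rot: [-81.9, 90.0, 81.1]
contact_force: [-0.7, 1.6, -0.4]
gripper_width: 0.0003
```

```bash
python3 chk.py 14
```

```text
[0.515  0.2234 0.0361] 163.0090782872313 [-0.4362  0.3306  0.3889]
theta tool 0.01445247316359165 along 0.0461953290680755 off 0.020941731704107774
```

View pics/s14.png

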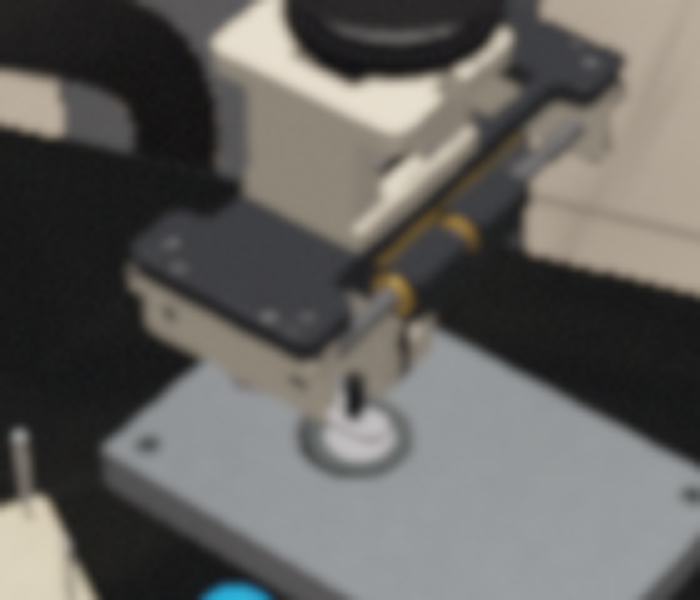

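>>> {"name": "play_rows", "arguments": {"series": [0, 0, -0.0005, 0, 0, 0, -0.0005, 0, 0, 0, -0.0005, 0, 0, 0, -0.0005, 0, 0, 0, 0, 0]}}

```text
time_s: 15.93
tcp_pos: [0.5167, 0.223, 0.036]
eef_rot: [4.8, 90.0, 167.8]
contact_force: [-2.7, 1.9, 1.7]
gripper_width: 0.0007
```

>>> {"name": "play_rows", "arguments": {"series": [0, 0, -0.0005, 0, 0, 0, -0.0005, 0, 0, 0, -0.0005, 0, 0, 0, -0.0005, 0, 0, 0, 0, 0]}}

```text
time_s: 16.35
tcp_pos: [0.5174, 0.2228, 0.0359]
eef_rot: [10.8, 89.9, 173.7]
contact_force: [-10.0, 6.6, 4.9]
gripper_width: 0.0005
```

>>> {"name": "play_rows", "arguments": {"series": [0, 0, 0.003, 0, 0, 0, 0.008, 0, 0, 0, 0.012, 0, -0.02, 0, 0.015, 0, -0.03, 0, 0.02, 0]}}

```text
time_s: 16.77
tcp_pos: [0.4612, 0.2378, 0.0839]
eef_rot: [64.7, 89.7, -132.4]
contact_force: [0.7, 1.1, 0.8]
gripper_width: 0.001
```

>>> {"name": "play_rows", "arguments": {"series": [-0.03, 0, 0.03, 0, -0.03, 0, 0.02, 0, -0.03, 0, 0, 0, -0.03, 0, 0, 0, -0.03, 0, 0, 0]}}

```text
time_s: 17.18
tcp_pos: [0.4149, 0.2537, 0.2373]
eef_rot: [-124.1, 89.9, 38.9]
contact_force: [0.8, 0.4, -0.1]
gripper_width: 0.0005
```

```bash
python3 chk.py 15; python3 - <<'E'
from plant import capture
import cv2
cv2.imwrite("pics/tf.png",capture("top")["img"])
E
```

```text
[0.4174 0.2556 0.2408] 162.99427977633093 [-0.224   0.0641 -0.7368]
theta tool 0.01419419042398783 along 0.04842579628923798 off 0.12365768435432636
```

View pics/s15.png

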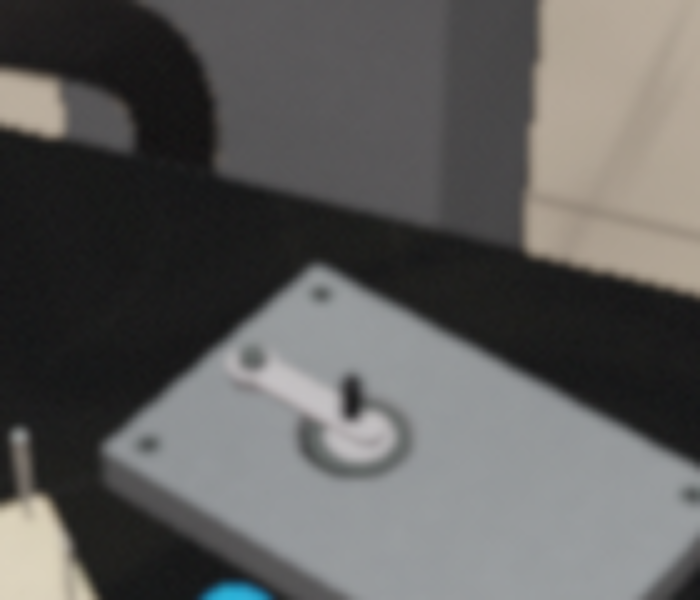

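View pics/tf.png

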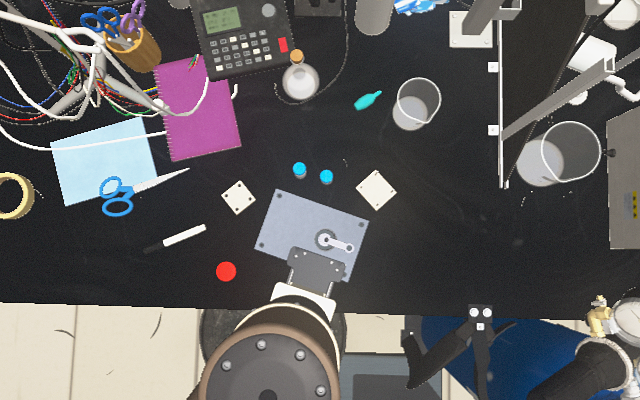

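```bash
python3 - <<'E'
from mv import *
h=np.array([.546,.2493,-.311])
q=H(bp("side",crop((352,378),250,100),.048),h);print(q,"ang",np.arctan2(-q[0],q[1]+.08))
E
```

```text
[-0.0011 -0.0331] ang 0.02439211430551589
```

View pics/t15.png

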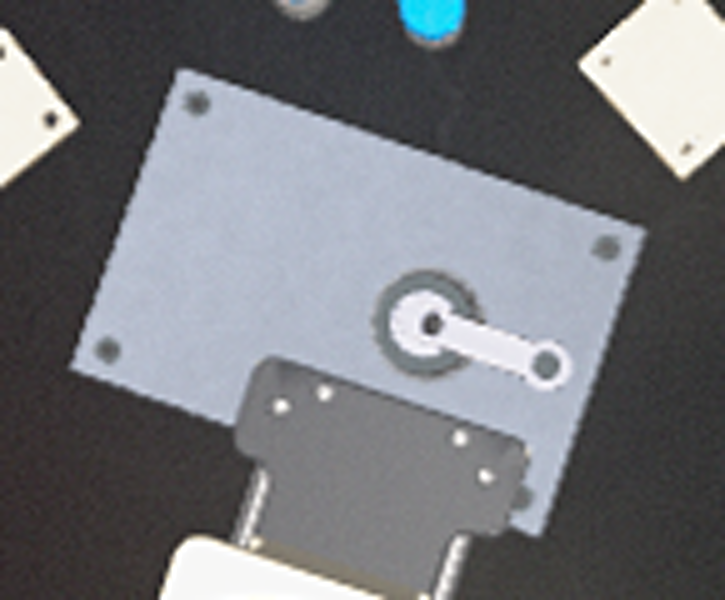

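>>> {"name": "play_rows", "arguments": {"series": [0, 0, 0, 0, 0, 0, 0, 0, 0, 0, 0, 0, 0, 0, 0, 0, 0, 0, 0, 0]}}

```text
time_s: 17.75
tcp_pos: [0.416, 0.2536, 0.2348]
eef_rot: [71.7, 89.9, -125.4]
contact_force: [-0.7, 0.1, 0.3]
gripper_width: 0.0005
```

```bash
python3 -c "
from plant import *
print(get_state()['contact_force']);print(close_job())"
```

```text
[-0.71808506  0.10277478  0.30656538]
the job is handed in; nothing more can be done
None
```

The puck is seated in the recess and the clip is shut over it. The job was handed in after about 18 s on the robot's clock.

- **Puck:** I pushed it about 82 mm with the back of the shut fingers. It tipped over the rim, and a further 5 mm seated it. Both cameras showed it flat, flush and inside the recess before I moved the clip.
- **Clip:** I pushed the post round with the finger back until it met the stop, where the force rose from about 4 N to 13 N. Afterwards the side view put the clip at about 0.02 rad, which is zero within the measuring error.
- **Surroundings:** In the last top view the vials, fixture plates and red disc sat where they started. The hand was clear at about 0.235 m height with no contact force.

No check failed or disagreed.

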